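# Coarsen a coffee grinder by four clicks

### The arm

A 6-joint arm with a two-finger parallel gripper is mounted at the origin on the work surface. World frame = base frame: x ahead of the robot, y to its left, z up, the work surface at z = 0. Lengths are in mm, angles in rad, forces in N, time in s.
With the tool pointing down it reaches from about 275 to 825 mm from the base axis. Payload 5.2 kg.
Tool frame: the origin (TCP) lies at the very end of the fingers, on their centre line; the grasp point (between the pads) lies 19 mm behind it (ctrl.hold_point_z is the distance from the TCP to the grasp point, in mm); x points along the fingers, y is the direction in which the jaws open and shut, and the axes are right-handed (so a half turn about x gives the same grasp; the last joint's range is limited). The gripper opens to 93 mm and grips with 3 to 60 N. Pads are 15 mm wide; open, the fingers measure 128 mm over their backs; the gripper's body (75 mm by 188 mm) begins 65 mm behind the grasp point.
Start: joints at [-1.519, 0.259, 1.535, -0, 1.348, -0.203], TCP at [138.65, -532.242, 218.653] pointing down, gripper open.
Joint ranges: [-3.14, 3.14], [-0.91, 2.08], [0.19, 2.58], [-1.22, 4.36], [0.22, 2.71], [-3.12, 3.12]. Speed limits (rad/s): [2.57, 2.57, 3.14, 3.14, 3.14, 3.14].

### API

Orientations are given as a 3x3 rotation matrix whose columns are the frame's x, y, z axes.
In Python, from rig import ctrl, eyes gives the robot as it stands.
- The arm moves only by the tool step_arm, never from a script. Its argument "increments" is a list of rows, each a list of 7 numbers: the opening, from 0 (shut) to 1 (fully open), then the shift along the tool's x, y, z in m, then the turn, a rotation vector about the tool's x, y, z in rad. A call has 1 to 8 rows; each row is the pose to reach, as a shift and turn from the pose commanded when the call began, along the tool's axes at that moment; what a row does not reach only later rows make up. A row lasts 1/12 s, in which the tool goes at most 41.7 mm and 7.16 degrees, less where a joint would pass 70% of its speed; a pose out of reach is approached as far as the arm can. A call with a gripper value outside its range is refused whole. The fingers move at their own pace and stop on an object; the grip force is fixed at half the most. Time passes only in rows, so rows that repeat a pose let the fingers close. It gives the time, the measured TCP pose, the force and the opening at its end, in the units of the state.
- ctrl.get_obs(): the state, without advancing time (a new reading comes with each control period).
- eyes.read_camera(name): name is "scene" or "side" or "wrist"; returns the picture (480x640x3 uint8, red, green, blue); there is no depth.
- eyes.get_calibration(name): a dict with "fovy" (degrees; the focal length in pixels is half the picture's height over the tangent of half this angle, whatever the lens; pixels are square), "cx", "cy" (the principal point, pixels), "k1" (the pictures are not rectified: a ray, as slopes to the right and down, at radius r is drawn at 1 + k1 r^2 times it, then the intrinsics apply), "world_to_cam" (4x4, takes a point from world to camera coordinates). Camera axes: x right, y down, z forward; pixel columns grow to the right and rows downward; lengths in mm; the calibration is good to about 2 mm. A picture is of the moment at which its call begins: read the wrist's pose just before it. get_calibration takes no time and is no camera call; for the wrist camera it gives the pose at the moment of the call.
- ctrl.sign_off(): hands the job in, once; it reports no verdict.
The state is a dict: "t": time; "q": joint angles; "qvel": joint speeds; "joint_torque": joint torques, N m; "eef_pos": TCP position; "tcp_rot": TCP orientation; "contact_force": force on the tool from outside, world axes, zero at the start; "wrist_torque": the same for the moment, N m; "gripper_width": opening from 0.0 (shut) to 1.0 (fully open).
Only numpy, scipy, OpenCV 4.12 (cv2) and the standard library are available. Lean on these libraries where they do the work, as an engineer would, in place of code of your own. Each camera call takes 0.05 s, during which the arm holds its last target. There are 200 camera calls.

### The job

The coffee is running too slowly: set the grinder four clicks coarser. With a fingertip, push the finger tab of the adjusting collar on top anticlockwise (seen from above) until it has clicked exactly four times from where it stands now, do not run on to a fifth click, and then take the hand away. Only push the tab, without pinching it, and leave the grinder and the things around it standing where they are.

Things in the scene. Friction and masses are not known exactly. Their poses are not given: they have to be found in the camera images.
- grinder: white coffee grinder, 6.5 kg, loose on rubber feet. Footprint 200 x 112 mm. Origin: on the worktop, on the collar's vertical axis. x points to its back (motor housing), spout and dosing cup are on -x; z up. Head of radius 55 mm under the collar; on it a fixed aluminium index ring, radius 60 mm, 190 to 200 mm above the worktop, with 11 black ticks, one per click stop
- collar (a joint): adjusting collar, dark steel knurled disc of radius 49 mm, 201 to 222 mm up. In rad, grows anticlockwise seen from above (coarser). Click stops every 0.1745 rad (10 deg) from 0 to 1.745, hard stops just beyond; starts at rest in one of the first four. At value v the tab points 2.269 + v rad from the grinder's x axis. Let go, it stays in its stop
- axis_top (a point): point on the collar's axis, 222 mm above the worktop. A low fixed lid of radius 36 mm stands on it up to 244 mm; nothing on the grinder is higher
- tab_tip (a point): middle of the outer end of the finger tab, 96 mm from the axis, 214 mm up. The tab is a level aluminium bar sticking out radially from the collar, 49 to 96 mm from the axis, 12 mm thick, 204 to 224 mm up; its middle 6 mm is 2 mm higher and longer than its flanks. Beyond 60 mm from the axis the air under and beside it is free down to the spout (157 mm up, reaching 86 mm out)
- tab_push_face: flank of the tab on its clockwise side, the face to push, 6 mm from the tab's middle plane. Origin on the worktop on the axis, x along the tab. Leaving a click stop takes 5 to 7 N at 78 mm from the axis; the resistance falls off to nothing half-way to the next stop (7 mm at 78 mm), then the collar snaps on by itself into that stop, ahead of the finger
- tab_lead_face: the same flank on the tab's anticlockwise (leading) side
- dosing_cup: steel cup, radius 29 mm, 56 mm high, standing on the grinder's base under the spout; origin under its centre. To be left alone
- tamper: tamper with steel foot of radius 29 mm and wooden handle, 85 mm high, beside the grinder; origin under its centre. To be left alone
- cup: white mug, radius 38 mm, 68 mm high, beside the grinder; origin under its centre. To be left alone
- bean_jar: amber glass jar with wooden cap, radius 45 mm, 135 mm high, behind the grinder; origin under its centre. To be left alone
There are look-alikes about, which are no part of the job. Leave any yellow look-alike of the grinder alone.

How it is judged (in metres and radians):
On the way:
1. a finger pushes the tab's clockwise flank (contact force between the fingers and tab_push_face above 0.8 N), for 0.04 s.
At the end, for the whole second after the job is handed in: the collar rests in the fourth click stop anticlockwise of the one it started in (within 0.45 of a click); the grinder stands within 6 mm and every other thing within 15 mm of where it was (distance of tab_tip from where it was at the start of the episode between 0.0585 and 0.0727 m and velocity of joint collar between -0.05 and 0.05 rad/s and distance of grinder from where it was at the start of the episode below 0.006 m and distance of each of dosing_cup, tamper, cup, bean_jar from where it was at the start of the episode below 0.015 m); the robot touches nothing.
It fails at once if the collar was turned on towards a fifth click (more than 4.6 clicks from its start) (distance of tab_tip from where it was at the start of the episode above 0.075 m).
It fails at once if the tab was pinched: both of its flanks loaded by the fingers at once, each by more than 2 N (contact force between the fingers and tab_push_face above 2 N and contact force between the fingers and tab_lead_face above 2 N).
It fails at once if the grinder was shifted, lifted or tipped (6 mm, 0.06 rad) (distance of grinder from where it was at the start of the episode above 0.006 m or angle between grinder's own z axis and vertical above 0.06 rad).
It fails at once if a bystander was moved or lifted by more than 15 mm (distance of any of dosing_cup, tamper, cup, bean_jar from where it was at the start of the episode above 0.015 m).
It also fails if it takes over 53 s, if anything falls off the work surface, if the arm or the gripper's body presses on something with over 40 N, if the wrist force passes 120 N, or if a joint passes its speed limit or range.

## Working session

There is one attempt and no reset: what is moved stays moved. The work goes in short steps, Python scripts to look and compute and a tool call to move; the robot and the scene stay as the last step left them, time stands still between calls to the robot, and variables do not carry over. Pictures are saved under pics/ and viewed, about 8 in all and at most 12, crops included, and the job is handed in when it is done.

Besides the shell and the picture viewer there is one more tool, called after "Call:" by a JSON object that holds its "api" and its "payload". step_arm: Moves the arm, as the interface text tells. Its arguments: {"type":"object","properties":{"increments":{"type":"array","items":{"type":"array","items":{"type":"number"}}}},"required":["increments"]}

```bash
mkdir -p pics; cat > h.py <<'E'
import numpy as np, cv2
from rig import ctrl, eyes
def cam(n):
    c=eyes.get_calibration(n); f=240/np.tan(np.radians(c['fovy'])/2)
    K=np.array([[f,0,c['cx']],[0,f,c['cy']],[0,0,1.]]); return K,np.array([c['k1'],0,0,0.]),np.array(c['world_to_cam'])
def ray(C,px):
    K,d,T=C; u=cv2.undistortPoints(np.array(px,float).reshape(-1,1,2),K,d).reshape(-1,2)
    R=T[:3,:3]; o=-R.T@T[:3,3]; return o,np.c_[u,np.ones(len(u))]@R
def onz(C,px,z):
    o,v=ray(C,px); return o+v*((z-o[2])/v[:,2])[:,None]
def proj(C,P):
    K,d,T=C; return cv2.projectPoints(np.array(P,float).reshape(-1,1,3),cv2.Rodrigues(T[:3,:3])[0],T[:3,3],K,d)[0].reshape(-1,2)
def shot(n,f):
    C=cam(n); im=eyes.read_camera(n); cv2.imwrite(f'pics/{f}.png',im[:,:,::-1]); return C,im
E
python3 - <<'E'
from h import *
for n in ('scene','side','wrist'):
    C,im=shot(n,n+'0'); print(n,C[0][0,0],-C[2][:3,:3].T@C[2][:3,3])
o=ctrl.get_obs();print(o['t'],o['eef_pos'],o['tcp_rot'],o['contact_force'])
E
```

```text
scene 542.1420705613755 [ 308.161347    -17.03107434 1172.91930892]
side 480.8983888272012 [380.77433123 141.98662015 983.15818807]
wrist 397.1395068783955 [ 210.4286223  -513.52694136  384.18191514]
0.15 [ 138.62403507 -531.83614223  218.01638117] [[-6.37584082e-05  2.52039061e-01 -9.67717060e-01]
 [ 1.40789521e-03 -9.67716080e-01 -2.52038898e-01]
 [-9.99999007e-01 -1.37851381e-03 -2.93144550e-04]] [-0.4912132   0.21983846  1.02315129]
```

View pics/scene0.png

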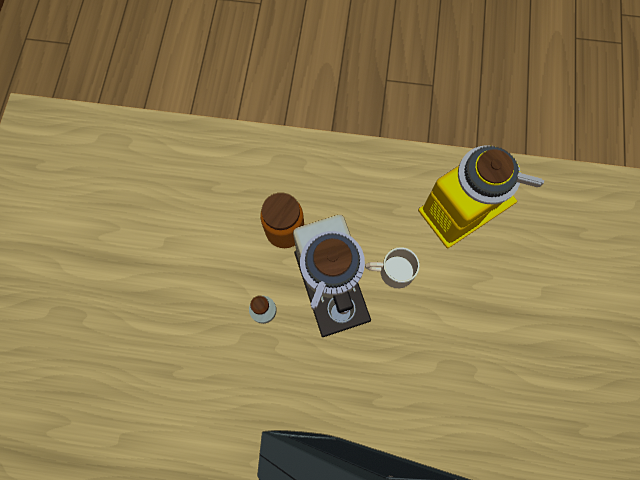

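View pics/side0.png

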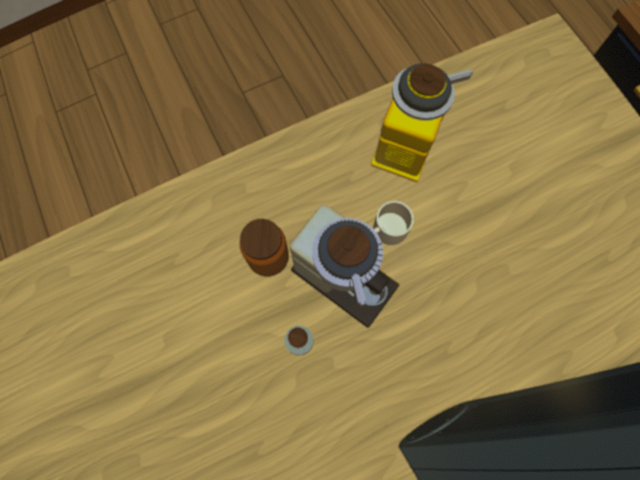

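The white grinder is at scene (333,260) and side (350,248), with its tab end near scene (316,305) and side (362,302). The yellow grinder at scene (490,175) is the look-alike and stays untouched. I'll confirm this with an enlarged crop of both views.

```bash
python3 - <<'E'
import cv2,numpy as np
a=cv2.imread('pics/scene0.png')[220:345,270:370];b=cv2.imread('pics/side0.png')[205:330,300:400]
cv2.imwrite('pics/crop.png',np.hstack([cv2.resize(x,None,fx=4,fy=4,interpolation=cv2.INTER_CUBIC) for x in(a,b)]))
E
```

```text
(no output)
```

View pics/crop.png

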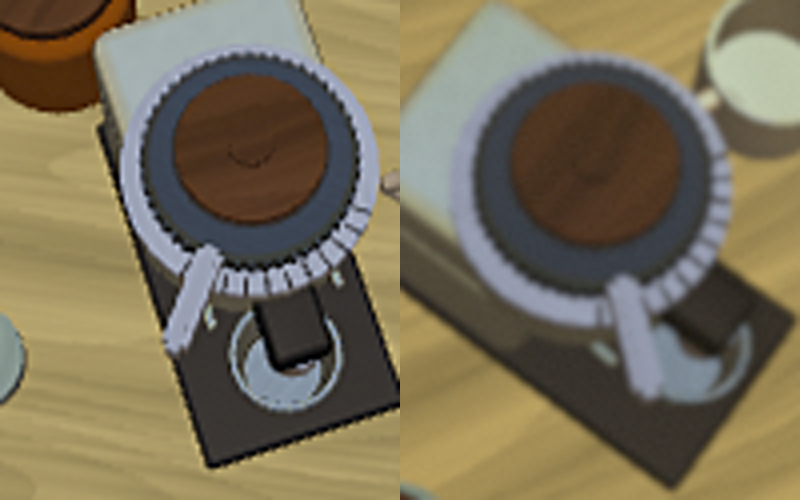

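```bash
cat >> h.py <<'E'
def tri(CA,a,CB,b):
    o1,v1=ray(CA,a);o2,v2=ray(CB,b);v1,v2=v1[0],v2[0]
    s=np.linalg.lstsq(np.c_[v1,-v2],o2-o1,rcond=None)[0];p,q=o1+s[0]*v1,o2+s[1]*v2
    return (p+q)/2,np.linalg.norm(p-q)
E
python3 - <<'E'
from h import *
A,B=cam('scene'),cam('side')
for n,a,b,z in(('lid',(332.7,257.5),(348.8,245.5),244),('tip',(314,307),(361.8,303.2),225),('ring',(332.5,263),(348,251.5),200)):
    print(n,tri(A,a,B,b),onz(A,a,z),onz(B,b,z))
b=onz(A,[(322,337),(371,321),(270+97/4,220+128/4)],0);print('base',b)
for n,a,z in(('cup',(400,266),68),('tamper',(260,305),85),('jar',(282,210),135)):print(n,onz(A,[a],z))
E
```

```text
lid (array([5.53410974e+02, 2.10022212e-01, 2.31823085e+02]), np.float64(0.9329339826506794)) [[ 5.50708298e+02 -7.91189725e-02  2.44000000e+02]] [[550.14760509   2.59711413 244.        ]]
tip (array([463.7193495 ,  22.24409933, 208.05175742]), np.float64(2.3010845690027177)) [[462.08698829  21.24701115 225.        ]] [[460.81958852  25.19951441 225.        ]]
ring (array([ 5.52402084e+02, -1.83120328e-01,  1.96683110e+02]), np.float64(0.325397278067454)) [[ 5.51737330e+02 -2.65096735e-01  2.00000000e+02]] [[5.51514551e+02 4.48792482e-01 2.00000000e+02]]
base [[436.92553689   4.37679088   0.        ]
 [485.09646287 -95.81499494   0.        ]
 [615.50083545  91.4453614    0.        ]]
cup [[ 597.30974131 -138.81481413   68.        ]]
tamper [[474.13733053 135.68373782  85.        ]]
jar [[664.20324789 116.81641442 135.        ]]
```

Axis is about (551, 0), the tab points at about 166° and the grinder's x at about 26°, so v ≈ 10°, which is stop 1. The sizes fit (base length 198 mm, ring height about 197 mm). Next I go up and over with the fingers shut, for a close look.

Call:
{"api": "step_arm", "payload": {"increments": [[0,-0.04,0,0,0,0,0],[0,-0.08,0,0,0,0,0],[0,-0.12,0,0,0,0,0],[0,-0.15,-0.02,-0.02,0,0,0],[0,-0.15,-0.24,-0.22,0,0,0],[0,-0.15,-0.24,-0.22,0,0,0],[0,-0.15,-0.24,-0.22,0,0,0],[0,-0.15,-0.24,-0.22,0,0,0]]}}

```text
t: 0.82
eef_pos: [230.7, -358.5, 368.5]
tcp_rot: [[0.0, 0.251, -0.968], [0.0, -0.968, -0.251], [-1.0, -0.0, -0.0]]
contact_force: [1.4, -0.7, 1.2]
gripper_width: 0.477
```

Call:
{"api": "step_arm", "payload": {"increments": [[0,0,-0.334,-0.302,0,0,0],[0,0,-0.334,-0.302,0,0,0],[0,0,-0.334,-0.302,0,0,0],[0,0,-0.334,-0.302,0,0,0],[0,0,-0.334,-0.302,0,0,0],[0,0,-0.334,-0.302,0,0,0],[0,0,-0.334,-0.302,0,0,0],[0,0,-0.334,-0.302,0,0,0]]}}

```text
t: 1.48
eef_pos: [384.6, -62.5, 368.7]
tcp_rot: [[0.0, 0.252, -0.968], [-0.0, -0.968, -0.252], [-1.0, 0.0, -0.0]]
contact_force: [0.2, -0.6, -0.1]
gripper_width: 0.005
```

```bash
python3 - <<'E'
from h import *
o=ctrl.get_obs();print(o['eef_pos'],o['q'],o['qvel'])
E
```

```text
[384.58778269 -62.48367151 368.73848921] [-4.49365784e-01 -1.05800203e-01  1.57691345e+00 -4.84842374e-05
  1.66991509e+00  8.66847272e-01] [ 1.35685398  0.27686913 -0.23621989 -0.00494586 -0.04878354  1.34512243]
```

Call:
{"api": "step_arm", "payload": {"increments": [[0,0,-0.03,-0.03,0.12,0,0],[0,0,-0.06,-0.06,0.24,0,0],[0,0,-0.085,-0.079,0.36,0,0],[0,0,-0.085,-0.079,0.48,0,0],[0,0,-0.085,-0.079,0.5,0,0],[0,0,-0.085,-0.079,0.5,0,0],[0,0,-0.085,-0.079,0.5,0,0]]}}

```text
t: 2.07
eef_pos: [439.2, 37.7, 368.3]
tcp_rot: [[-0.001, -0.24, -0.971], [-0.0, -0.971, 0.24], [-1.0, 0.0, 0.001]]
contact_force: [0.2, -0.5, 0.7]
gripper_width: 0.004
```

```bash
python3 - <<'E'
from h import *
o=ctrl.get_obs();print(o['eef_pos'],o['q'],o['tcp_rot'])
C,im=shot('wrist','w1'); print(-C[2][:3,:3].T@C[2][:3,3]); np.savez('w1.npz',T=C[2])
E
```

```text
[439.21475676  37.71170146 368.34673466] [-1.68248061e-01 -4.93400055e-03  1.48389796e+00 -1.96875002e-04
  1.66342294e+00  1.64449429e+00] [[-8.15857340e-04 -2.39609922e-01 -9.70868899e-01]
 [-6.02622423e-05 -9.70869209e-01  2.39610049e-01]
 [-9.99999665e-01  2.53994354e-04  7.77651339e-04]]
[511.39212838  19.18928204 534.5453756 ]
```

View pics/w1.png

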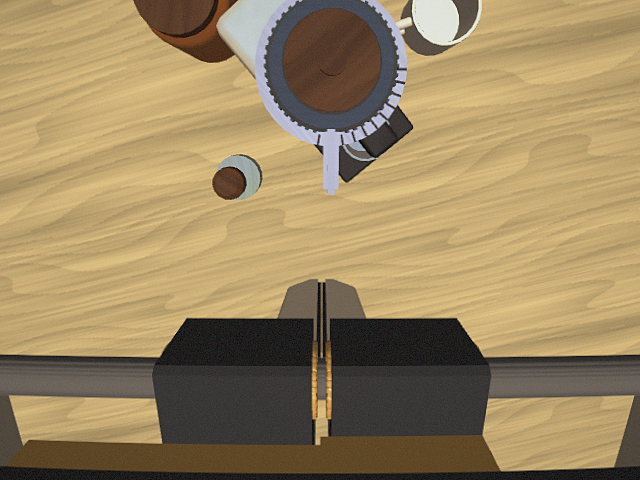

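Wrist view: lid centre (331,61), tab along column 331 with its tip at (331,193), fingertips at (322,280). The fingers taper to about ±9 mm at the tip.

```bash
python3 - <<'E'
from h import *
K,d,_=cam('wrist');W=(K,d,np.load('w1.npz')['T']);A,B=cam('scene'),cam('side')
im=cv2.imread('pics/w1.png');hsv=cv2.cvtColor(im,cv2.COLOR_BGR2HSV)
m=cv2.inRange(hsv,(0,60,20),(20,255,150));m[:,:270]=0;m[:,400:]=0;m[130:]=0
m=cv2.morphologyEx(m,cv2.MORPH_OPEN,np.ones((3,3)))
c=max(cv2.findContours(m,0,1)[0],key=cv2.contourArea);e=cv2.fitEllipse(c);print('lid px',e)
lc=onz(W,[e[0]],244)[0];r=np.linalg.norm(onz(W,c.reshape(-1,2),244)-lc,axis=1);print('lid',lc,np.median(r))
print('tri lid',tri(W,e[0],A,(332.7,257.5)),tri(W,e[0],B,(348.8,245.5)))
t=cv2.inRange(hsv,(105,10,150),(135,80,255));g=t[150:188,315:350]
for row in range(145,197,6):
    x=np.where(t[row,315:350])[0]+315;print(row,x.min() if len(x) else None,x.max() if len(x) else None)
tp=(331,193.5)
print('tip',onz(W,[tp],225),tri(W,tp,A,(314,307)),tri(W,tp,B,(361.8,303.2)))
a,b=onz(W,[(331,193),(331,150)],225);v=a-b;print('tab dir',np.degrees(np.arctan2(v[1],v[0])))
v=a-lc;print('from axis',np.degrees(np.arctan2(v[1],v[0])),np.linalg.norm(v[:2]))
print('tcp px',proj(W,[439.2,37.7,368.3]))
E
```

```text
lid px ((331.66998291015625, 59.69682693481445), (96.47327423095703, 102.91325378417969), 2.260486125946045)
lid [551.84664374   1.53310196 244.        ] 32.89219334409477
tri lid (array([5.53819533e+02, 4.54898593e-01, 2.31286655e+02]), np.float64(0.7276384664465836)) (array([553.16157202,   0.59902316, 232.25627175]), np.float64(0.775063099733253))
145 321 344
151 323 348
157 324 338
163 324 338
169 324 338
175 324 337
181 324 337
187 324 337
193 327 333
tip [[459.32775932  23.75639669 225.        ]] (array([460.73600324,  22.28959205, 232.7116845 ]), np.float64(2.7140965607075302)) (array([460.1340727 ,  24.58286415, 226.59812083]), np.float64(2.0055990758138003))
tab dir 166.49617589026678
from axis 166.49324070983346 94.75422724570926
tcp px [[319.324434   295.73184119]]
```

Measurements agree: axis (552.5, 1), tab at 166.4°, tip at r≈95–96 mm and z≈225–232 (given: 224–226). I go down beside the clockwise flank with about 12 mm or more to spare.

Call:
{"api": "step_arm", "payload": {"increments": [[0,0,-0.026,-0.041,0,0,0],[0,0.02,-0.026,-0.041,0,0,0],[0,0.06,-0.026,-0.041,0,0,0],[0,0.1,-0.026,-0.041,0,0,0],[0,0.14,-0.026,-0.041,0,0,0],[0,0.165,-0.026,-0.041,0,0,0],[0,0.165,-0.026,-0.041,0,0,0],[0,0.165,-0.026,-0.041,0,0,0]]}}

```text
t: 2.78
eef_pos: [484.8, 52.1, 203.3]
tcp_rot: [[-0.003, -0.243, -0.97], [0.0, -0.97, 0.243], [-1.0, 0.0, 0.003]]
contact_force: [-0.5, 0.1, 0.4]
gripper_width: 0.005
```

```bash
python3 - <<'E'
from h import *
o=ctrl.get_obs();print(o['eef_pos'],o['contact_force'])
C,im=shot('wrist','w2'); np.savez('w2.npz',T=C[2])
E
```

```text
[484.77090016  52.11573406 203.26128581] [-0.47240756  0.05957824  0.4358268 ]
```

View pics/w2.png

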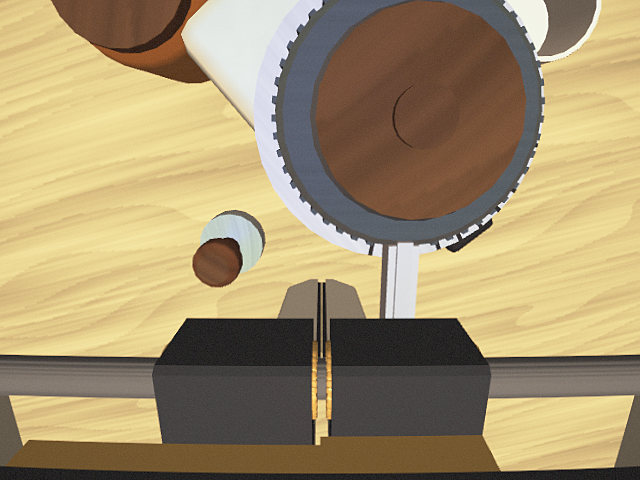

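The fingers are left of the flank (finger edge about column 342–365, flank at column 383), with clear space between. I approach until I feel force.

Call:
{"api": "step_arm", "payload": {"increments": [[0,0,0.004,0,0,0,0],[0,0,0.008,0,0,0,0],[0,0,0.01,0,0,0,0],[0,0,0.01,0,0,0,0]]}}

```text
t: 3.17
eef_pos: [483.7, 42.4, 204.9]
tcp_rot: [[0.002, -0.243, -0.97], [-0.001, -0.97, 0.243], [-1.0, -0.0, -0.002]]
contact_force: [0.4, 0.9, -0.6]
gripper_width: 0.007
```

Call:
{"api": "step_arm", "payload": {"increments": [[0,0,0.002,0,0,0,0],[0,0,0.003,0,0,0,0],[0,0,0.003,0,0,0,0]]}}

```text
t: 3.42
eef_pos: [482.9, 40.7, 204.3]
tcp_rot: [[0.002, -0.243, -0.97], [0.001, -0.97, 0.243], [-1.0, -0.001, -0.001]]
contact_force: [0.9, 2.8, 3.5]
gripper_width: 0.006
```

Call:
{"api": "step_arm", "payload": {"increments": [[0,0,0.001,0,0,0,0],[0,0,0.002,0,0,0,0],[0,0,0.002,0,0,0,0]]}}

```text
t: 3.67
eef_pos: [482.6, 39.7, 204.3]
tcp_rot: [[0.002, -0.242, -0.97], [0.003, -0.97, 0.242], [-1.0, -0.003, -0.001]]
contact_force: [1.8, 6.3, 5.0]
gripper_width: 0.003
```

Call:
{"api": "step_arm", "payload": {"increments": [[0,0,0.001,0,0,0,0],[0,0,0.002,0,0,0,0],[0,0,0.002,0,0,0,0]]}}

```text
t: 3.92
eef_pos: [481.6, 36.9, 204.0]
tcp_rot: [[0.001, -0.242, -0.97], [0.001, -0.97, 0.242], [-1.0, -0.001, -0.001]]
contact_force: [0.1, 0.9, 1.0]
gripper_width: 0.007
```

First contact at s≈23 mm from the tab's middle plane, peak about 6.5 N, then a fall-off as described. Next I work out the arc moves in the tool frame.

```bash
cat > arc.py <<'E'
from h import *
import sys
AX=np.array([552.5,1.]);o=ctrl.get_obs();R=o['tcp_rot'];p=np.array(o['eef_pos'])[:2]
def tcp(phi):
    t=np.radians(166.4+phi);return AX+78*np.array([np.cos(t),np.sin(t)])+23.1*np.array([np.sin(t),-np.cos(t)])
if __name__=='__main__':
    ph=np.linspace(-10,50,6001);P=np.array([tcp(x) for x in ph]);i=np.argmin(np.linalg.norm(P-p,axis=1))
    yaw=np.degrees(np.arctan2(R[1][1],R[0][1]))+270-166.4; yaw=(yaw+180)%360-180
    print('t',o['t'],'phi now',ph[i],'miss',np.linalg.norm(P[i]-p),'yaw phi',yaw,'F',o['contact_force'])
    for f in map(float,sys.argv[1:]):
        d=np.r_[tcp(f)-p,0]; print(f,'dy %.4f dz %.4f turn %.3f'%(d@np.array(R)[:,1]/1e3,d@np.array(R)[:,2]/1e3,-np.radians(f-yaw)))
E
python3 arc.py 5 6 8 10 12
```

```text
t 3.9167 phi now 3.24 miss 1.9188976515292062 yaw phi -0.4090485411208249 F [0.08958716 0.93377451 1.02383789]
5.0 dy 0.0020 dz 0.0024 turn -0.094
6.0 dy 0.0034 dz 0.0026 turn -0.112
8.0 dy 0.0062 dz 0.0031 turn -0.147
10.0 dy 0.0090 dz 0.0034 turn -0.182
12.0 dy 0.0119 dz 0.0037 turn -0.217
```

Call:
{"api": "step_arm", "payload": {"increments": [[0,0,0.001,0.002,-0.05,0,0],[0,0,0.003,0.0025,-0.09,0,0],[0,0,0.0045,0.003,-0.12,0,0],[0,0,0.006,0.003,-0.147,0,0],[0,0,0.006,0.003,-0.147,0,0],[0,0,0.006,0.003,-0.147,0,0]]}}

```text
t: 4.42
eef_pos: [476.7, 30.9, 203.3]
tcp_rot: [[-0.001, -0.099, -0.995], [-0.001, -0.995, 0.099], [-1.0, 0.001, 0.001]]
contact_force: [-0.1, -0.3, 0.1]
gripper_width: 0.007
```

```bash
python3 arc.py 10 12 14 16 18
```

```text
t 4.4167 phi now 8.59 miss 0.1547693162805098 yaw phi 7.917113324625433 F [-0.06743113 -0.31390627  0.10598451]
10.0 dy 0.0020 dz 0.0004 turn -0.036
12.0 dy 0.0047 dz 0.0010 turn -0.071
14.0 dy 0.0075 dz 0.0016 turn -0.106
16.0 dy 0.0103 dz 0.0021 turn -0.141
18.0 dy 0.0131 dz 0.0024 turn -0.176
```

No force at φ=8.6, so click 1 is done. Next I feel for the tab around φ=10, then go on to about 17.

Call:
{"api": "step_arm", "payload": {"increments": [[0,0,0.002,0.0004,-0.036,0,0],[0,0,0.0034,0.0007,-0.054,0,0],[0,0,0.0047,0.001,-0.071,0,0],[0,0,0.0047,0.001,-0.071,0,0]]}}

```text
t: 4.75
eef_pos: [475.5, 27.6, 203.5]
tcp_rot: [[0.0, -0.027, -1.0], [0.002, -1.0, 0.027], [-1.0, -0.002, 0.0]]
contact_force: [1.4, 5.2, -0.6]
gripper_width: 0.007
```

Call:
{"api": "step_arm", "payload": {"increments": [[0,0,0.0014,0.0003,-0.018,0,0],[0,0,0.0028,0.0005,-0.035,0,0],[0,0,0.0042,0.0008,-0.053,0,0],[0,0,0.0056,0.001,-0.07,0,0],[0,0,0.007,0.0012,-0.088,0,0],[0,0,0.007,0.0012,-0.088,0,0]]}}

```text
t: 5.25
eef_pos: [474.2, 18.9, 203.7]
tcp_rot: [[0.0, 0.062, -0.998], [-0.001, -0.998, -0.062], [-1.0, 0.001, -0.0]]
contact_force: [0.2, -0.8, 0.5]
gripper_width: 0.004
```

```bash
python3 arc.py 18 20 22 24 26 28
```

```text
t 5.25 phi now 17.2 miss 1.0620507338144418 yaw phi 17.13032491636463 F [ 0.18600957 -0.76464219  0.47161245]
18.0 dy 0.0008 dz 0.0013 turn -0.015
20.0 dy 0.0035 dz 0.0020 turn -0.050
22.0 dy 0.0063 dz 0.0027 turn -0.085
24.0 dy 0.0091 dz 0.0032 turn -0.120
26.0 dy 0.0119 dz 0.0036 turn -0.155
28.0 dy 0.0147 dz 0.0039 turn -0.190
```

Contact came back as expected near φ≈11 (5.2 N) and was gone at 17, so click 2 is done. Now click 3.

Call:
{"api": "step_arm", "payload": {"increments": [[0,0,0.0035,0.002,-0.05,0,0],[0,0,0.005,0.0024,-0.068,0,0],[0,0,0.0063,0.0027,-0.085,0,0],[0,0,0.0063,0.0027,-0.085,0,0]]}}

```text
t: 5.58
eef_pos: [472.0, 13.8, 203.7]
tcp_rot: [[0.0, 0.145, -0.989], [0.002, -0.989, -0.145], [-1.0, -0.002, -0.001]]
contact_force: [1.4, 3.7, 0.4]
gripper_width: 0.006
```

Call:
{"api": "step_arm", "payload": {"increments": [[0,0,0.0014,0.0003,-0.018,0,0],[0,0,0.0028,0.0005,-0.035,0,0],[0,0,0.0042,0.0008,-0.053,0,0],[0,0,0.0056,0.001,-0.07,0,0],[0,0,0.007,0.0012,-0.088,0,0],[0,0,0.007,0.0012,-0.088,0,0]]}}

```text
t: 6.08
eef_pos: [471.9, 5.3, 203.7]
tcp_rot: [[0.0, 0.232, -0.973], [-0.001, -0.973, -0.232], [-1.0, 0.001, 0.0]]
contact_force: [0.3, 0.3, -0.3]
gripper_width: 0.007
```

```bash
python3 arc.py 28 30 32 34 36 37
```

```text
t 6.0833 phi now 27.050000000000004 miss 0.5938629913426101 yaw phi 27.03604466355182 F [ 0.32253306  0.28367095 -0.3202667 ]
28.0 dy 0.0011 dz 0.0009 turn -0.017
30.0 dy 0.0039 dz 0.0017 turn -0.052
32.0 dy 0.0066 dz 0.0023 turn -0.087
34.0 dy 0.0094 dz 0.0028 turn -0.122
36.0 dy 0.0122 dz 0.0032 turn -0.156
37.0 dy 0.0137 dz 0.0034 turn -0.174
```

Same pattern, so click 3 is done. For click 4 I feel at about φ=32, then go on only to about 37.

Call:
{"api": "step_arm", "payload": {"increments": [[0,0,0.0039,0.0017,-0.052,0,0],[0,0,0.0053,0.002,-0.07,0,0],[0,0,0.0066,0.0023,-0.087,0,0],[0,0,0.0066,0.0023,-0.087,0,0]]}}

```text
t: 6.42
eef_pos: [470.9, -0.4, 203.6]
tcp_rot: [[-0.0, 0.315, -0.949], [0.001, -0.949, -0.315], [-1.0, -0.001, -0.0]]
contact_force: [-0.2, 4.0, 1.4]
gripper_width: 0.005
```

Call:
{"api": "step_arm", "payload": {"increments": [[0,0,0.0014,0.0003,-0.018,0,0],[0,0,0.0028,0.0005,-0.035,0,0],[0,0,0.0042,0.0008,-0.053,0,0],[0,0,0.0056,0.001,-0.07,0,0],[0,0,0.0068,0.0012,-0.086,0,0],[0,0,0.0068,0.0012,-0.086,0,0]]}}

```text
t: 6.92
eef_pos: [472.4, -8.5, 203.7]
tcp_rot: [[0.001, 0.396, -0.918], [-0.001, -0.918, -0.396], [-1.0, 0.001, -0.0]]
contact_force: [-0.7, 0.7, 0.5]
gripper_width: 0.007
```

```bash
python3 arc.py 25; python3 -c "
from h import *
shot('wrist','w3')"
```

```text
t 6.9167 phi now 36.85 miss 0.6436187214308126 yaw phi 36.93861439144189 F [-0.66989089  0.69339109  0.46109688]
25.0 dy -0.0157 dz -0.0058 turn 0.208
```

View pics/w3.png

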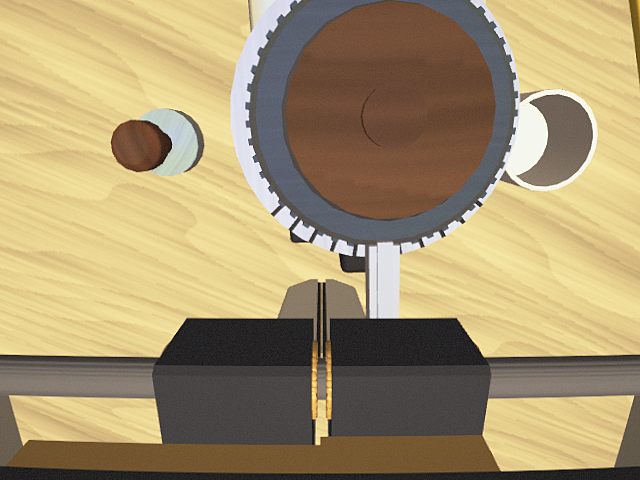

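There is a narrow gap between the finger and the tab (flank at column 366) and almost no force, so click 4 seems done. I back off, lift and check.

Call:
{"api": "step_arm", "payload": {"increments": [[0,0,-0.01,0,0,0,0],[0,0,-0.02,0,0,0,0],[0,0,-0.025,0,0,0,0],[0,-0.03,-0.025,0,0,0,0],[0,-0.07,-0.025,0.01,0,0,0],[0,-0.11,-0.025,0.03,0,0,0],[0,-0.15,-0.025,0.04,0,0,0],[0,-0.165,-0.025,0.04,0,0,0]]}}

```text
t: 7.63
eef_pos: [424.9, -0.5, 374.1]
tcp_rot: [[0.007, 0.396, -0.918], [-0.002, -0.918, -0.396], [-1.0, 0.005, -0.006]]
contact_force: [1.1, 0.7, 1.0]
gripper_width: 0.002
```

Call:
{"api": "step_arm", "payload": {"increments": [[0,0,-0.02,0.03,0,0,0],[0,0,-0.02,0.03,0,0,0],[0,0,-0.02,0.03,0,0,0],[0,0,-0.02,0.03,0,0,0]]}}

```text
t: 7.97
eef_pos: [389.9, 6.4, 368.6]
tcp_rot: [[0.001, 0.396, -0.918], [-0.0, -0.918, -0.396], [-1.0, 0.0, -0.001]]
contact_force: [-0.8, 0.1, 0.6]
gripper_width: 0.005
```

```bash
python3 - <<'E'
from h import *
o=ctrl.get_obs();print(o['t'],o['eef_pos'],o['contact_force'])
C,im=shot('wrist','w4'); np.savez('w4.npz',T=C[2]); S,_=shot('scene','scene4')
hsv=cv2.cvtColor(im,cv2.COLOR_RGB2HSV);t=cv2.inRange(hsv,(105,10,150),(135,80,255))
for k in range(5):
    a=np.radians(166.4+10*k);u=np.array([np.cos(a),np.sin(a)])
    P=np.array([[552.5+r*u[0],1+r*u[1],225] for r in range(68,93)]);q=proj(C,P)
    print(k,np.mean([t[int(round(y)),int(round(x))]>0 for x,y in q if 0<=x<640 and 0<=y<480]),q[[0,-1]].round())
E
```

```text
7.9667 [389.85704265   6.35668345 368.5871239 ] [-0.82643475  0.0815533   0.56330043]
0 0.0 [[359. 100.]
 [339. 126.]]
1 0.72 [[372. 109.]
 [357. 138.]]
2 0.12 [[387. 115.]
 [376. 146.]]
3 0.04 [[402. 118.]
 [397. 150.]]
4 1.0 [[418. 119.]
 [417. 151.]]
```

View pics/w4.png

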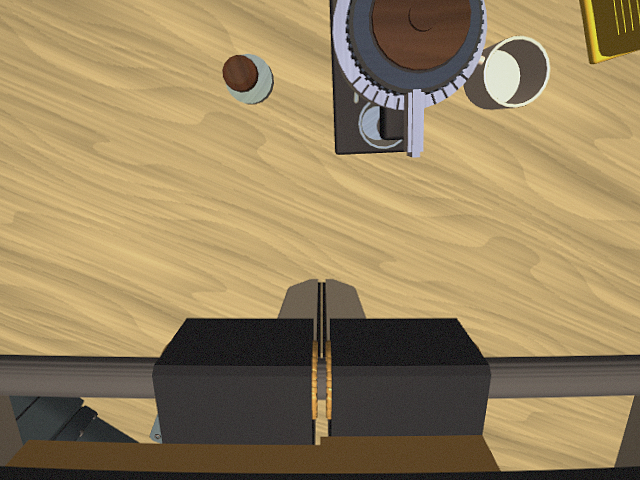

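The tab lies on the predicted 4-click line (mask 1.0 there). Now a number for its angle, and the positions of the other things.

```bash
python3 - <<'E'
from h import *
K,d,_=cam('wrist');W=(K,d,np.load('w4.npz')['T'])
hsv=cv2.cvtColor(cv2.imread('pics/w4.png'),cv2.COLOR_BGR2HSV);t=cv2.inRange(hsv,(105,10,150),(135,80,255))
c=[]
for y in range(118,152,3):
    x=np.where(t[y,403:430])[0]+403; c.append((x.mean(),y)); print(y,x.min(),x.max(),end='; ')
P=onz(W,c,225)[:,:2];v=np.polyfit(P[:,0],P[:,1],1);print('\ntab dir',np.degrees(np.arctan2(-v[0],-1))%360)
tip=onz(W,[(414.5,155.5)],225)[0];w=tip[:2]-[552.5,1];print('tip',tip,'ang',np.degrees(np.arctan2(w[1],w[0]))%360,'r',np.linalg.norm(w),'moved',np.linalg.norm(tip[:2]-[459.4,23.7]))
a=cv2.imread('pics/scene0.png')[180:345,220:430];b=cv2.imread('pics/scene4.png')[180:345,220:430]
cv2.imwrite('pics/cmp.png',cv2.resize(np.hstack([a,b]),None,fx=1.9,fy=1.9))
E
```

```text
118 408 423; 121 408 423; 124 408 423; 127 408 422; 130 408 423; 133 408 422; 136 408 422; 139 408 422; 142 408 422; 145 408 422; 148 408 422; 151 408 420; 
tab dir 204.48493989844596
tip [466.30718474 -39.24706956 225.        ] ang 205.02985950357936 r 95.12637915121081 moved 63.3248984809877
```

View pics/cmp.png

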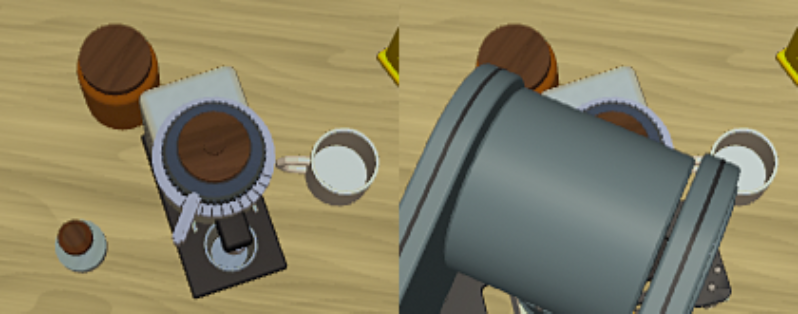

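```bash
python3 -c "
from h import *
print(ctrl.sign_off(), ctrl.get_obs()['t'])"
```

```text
the job is handed in; nothing more can be done
the job is handed in; nothing more can be done
```

The white grinder is set four clicks coarser. I pushed the clockwise flank of the tab with the shut fingertips along an arc around the collar's axis, then backed off, lifted clear and handed the job in at about 8 s.

- **Clicks:** each of the four showed contact at about 4 to 6.5 N, then the force fell to nearly zero. The finger stopped about 37° on from first contact, short of the 45° where a fifth click would start.
- **Final angle:** in the last wrist view the tab had turned about 38° (166.4° to about 205°). Its tip had moved 63 mm. Four clicks should give 65.7 mm and three 49.7 mm; the allowed range is 58.5 to 72.7 mm. The 2 mm shortfall is within what the cameras can measure.
- **Surroundings:** nothing was seen to shift, but I did not measure positions at the end. The arm hid the tamper, dosing cup and part of the grinder in the last scene picture. The last wrist view showed those three in place, and the jar and mug look unchanged in the scene picture.
- **Disagreement:** from two views the lid came out at 232 mm high, against the given 244 mm. It did not matter for the push.

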